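# Put the centring telescope away in its hanging case

### The job

Put the microscope's centring telescope (the long slim one, not the short fat eyepiece) into its tubular case while the case stands in its block, slid in fully home with the collar down on the rim. Then lift the case with the telescope in it and hang it by the eye of its tab on the sloping peg of the stand, and let go of it. Leave the block, the stand and the other things on the bench where they are.

Things in the scene. Friction and masses are not known exactly. Their poses are not given: they have to be found in the camera images.
- telescope: centring telescope standing upright and loose on the bench: steel barrel 24 mm in diameter from 0 to 75 mm, then a black collar (head) 32 mm in diameter from 75 to 89 mm, where it is gripped; about 0.11 kg. Origin: centre of the barrel's lower end; z along the barrel towards the collar.
- case: plain grey tubular case, loose, upright in its block, about 0.12 kg: tube 36 mm outside, 26.5 mm inside diameter, 100 mm tall, open at the top, floor 5 mm thick. On its +x side a flat tab with an eye (see case_eye). Origin: centre of the tube's underside, z up along the tube. With the telescope home, the telescope's origin lies at (0, 0, 25) mm in this frame.
- case_mouth (a point): centre of the case's open mouth, 100 mm above the case's origin (axes as case). The tube can be gripped from above just under this rim, fingers across y; the seated telescope's collar stands 14 mm above the rim.
- case_eye (a point): centre of the round eye, 16.5 mm in diameter, through the case's tab along x; at (20, 0, 122) mm in the case's frame (axes as case). The tab is 28 mm wide (y), 5 mm thick (x from 17.5 to 22.5 mm) and rises from 60 to 136 mm height.
- block: dark square block 80 x 80 x 30 mm fixed on the bench, with a round hole of 38 mm, 24 mm deep, in which the case stands (case's underside 6 mm above the bench). Origin: centre of its underside.
- stand: fixed peg stand: grey foot plate 110 (x, from -35 to 75 mm) x 120 (y) x 12 mm and an upright steel post 12 mm in diameter at its origin, ending 202 mm above the bench. From the top of the post the peg points towards the stand's -x side. Origin: at the bench, under the post's axis; nothing stands above the peg.
- peg: the stand's peg: straight steel rod 7 mm in diameter and 80 mm long. Origin: where the rod's axis meets the post's axis, 196 mm above the bench. The rod runs along this frame's -x axis, from 0 to -80 mm, and rises 15 degrees from level towards its free end.
- peg_end (a point): free end of the peg, 80 mm along it from the post (axes as peg)
- eyepiece: microscope eyepiece, bystander, loose, standing upright: steel barrel 30 mm in diameter and 30 mm tall under a black head 40 mm in diameter, 62 mm tall in all. Origin: centre of its underside.
- flask: culture flask lying flat, bystander, loose: clear body 105 x 84 x 36 mm, neck and green cap on its +x end reaching 88 mm from the origin. Origin: centre of the clear body's underside.
- dishes: stack of three round dishes, bystander, loose: 62 mm in diameter, 36 mm tall. Origin: centre of its underside.
- jar: small amber jar with a black lid, bystander, loose: 54 mm in diameter, 75 mm tall. Origin: centre of its underside.
Things that resemble listed ones, but are neither listed nor needed, are in the scene too. There is more than one size of the case; the job needs the smaller. What is shaped like the stand but green is not meant.

How it is judged (in metres and radians):
On the way:
1. the telescope is fully home in the case, collar down on the rim (within 3 mm), while the case still stands in its block (z of telescope in the frame of case between 0.02 and 0.028 m and x of telescope in the frame of case between -0.004 and 0.004 m and y of telescope in the frame of case between -0.004 and 0.004 m and angle between the z axis of telescope and the z axis of case, either way round below 0.08 rad and horizontal distance between case and block below 0.008 m and z of case in the frame of block below 0.016 m), for 0.2 s.
At the end, for the whole second after the job is handed in: The case hangs free on the stand's peg, the peg through its eye (eye centre within 8 mm of the peg's axis, between 8 and 78 mm from the post), clear of the bench, mouth up (tilted less than 40 degrees), with the telescope still fully home in it (within 3 mm), and both at rest (x of case_eye in the frame of peg between -0.078 and -0.008 m and y of case_eye in the frame of peg between -0.008 and 0.008 m and z of case_eye in the frame of peg between -0.008 and 0.008 m and angle between case's own z axis and vertical below 0.7 rad and height (world z) of case above 0.03 m and contact force between case and peg above 0.3 N and z of telescope in the frame of case between 0.02 and 0.028 m and angle between the z axis of telescope and the z axis of case, either way round below 0.08 rad and distance between telescope and case below 0.03 m and linear speed of each of case, telescope below 0.03 m/s); the robot touches nothing.
It fails at once if a bystander (eyepiece, flask, dishes or jar) is pushed more than 30 mm or knocked over (distance of any of eyepiece, flask, dishes, jar from where it was at the start of the episode above 0.03 m or angle between any of eyepiece, jar's own z axis and vertical above 0.6 rad).
It also fails if it takes over 58 s, if anything falls off the work surface, if the arm or the gripper's body presses on something with over 40 N, if the wrist force passes 120 N, or if a joint passes its speed limit or range.

### The arm

A 7-joint arm with a two-finger parallel gripper is mounted at the origin on the work surface. World frame = base frame: x ahead of the robot, y to its left, z up, the work surface at z = 0. Lengths are in m, angles in degrees, forces in N, time in s.
With the tool pointing down it reaches from about 0.425 to 0.875 m from the base axis. Payload 4.7 kg.
Tool frame: the origin (TCP) lies at the very end of the fingers, on their centre line; the grasp point (between the pads) lies env.grip_point_offset behind it (env.grip_point_offset is the distance from the TCP to the grasp point, in m); z points along the fingers, y is the direction in which the jaws open and shut (so a half turn about z gives the same grasp; the last joint's range is limited). The gripper opens to 87 mm and grips with 3 to 60 N. Pads are 19 mm wide; open, the fingers measure 117 mm over their backs; the gripper's body (75 mm by 190 mm) begins 51 mm behind the grasp point.
Start: joints at [75.636, 18.392, -4.016, 83.108, 1.295, 78.541, -3.26], TCP at [0.17, -0.627, 0.223] pointing down, gripper open.
Joint ranges: [-163.93, 163.93], [-17.29, 119.83], [-79.2, 71.16], [3.27, 140.29], [-89.18, 269.18], [5.43, 117.66], [-154.24, 154.24]. Speed limits (degrees/s): [147.25, 147.25, 180, 180, 180, 180, 180].

### API

Orientations are given as [roll, pitch, yaw] about the fixed x, y, z axes, in that order (R = Rz(yaw) Ry(pitch) Rx(roll)).
In Python, from cell import env gives the robot as it stands.
- The arm moves only by the tool send_rows, never from a script. Its argument "plan" is a list of rows, each a list of 7 numbers: the finger opening in mm, from 0 to 87, then the shift along the tool's x, y, z in mm, then the turn, a rotation vector about the tool's x, y, z in rad. A call has 1 to 12 rows; each row shifts and turns the commanded pose from where the row before left it, along the tool's axes as they then stand; what a row does not reach is not made up. A row lasts 1/10 s, in which the tool goes at most 50 mm and 8.59 degrees, less where a joint would pass 70% of its speed; a pose out of reach is approached as far as the arm can. A call is refused whole if a number of a shift passes 50 or a number of a turn 0.15, either way. A call with a gripper value outside its range is refused whole. The fingers move at their own pace and stop on an object; "grip_force" is the grip in N (left out, the last holds). Time passes only in rows, so rows that do not move let the fingers close. It gives the time, the measured TCP pose, the force and the opening at its end, in the units of the state.
- env.get_obs(): the state, without advancing time (a new reading comes with each control period).
- env.read_camera(name): name is "scene" or "top"; returns the picture (400x640x3 uint8, red, green, blue); there is no depth.
- env.get_calibration(name): a dict with "fx", "fy", "cx", "cy" (pixels), "k1" (the pictures are not rectified: a ray, as slopes to the right and down, at radius r is drawn at 1 + k1 r^2 times it, then the intrinsics apply), "extrinsics" (4x4, takes a point from camera to world coordinates). Camera axes: x right, y down, z forward; pixel columns grow to the right and rows downward; lengths in m; the calibration is good to about 2 mm. A picture is of the moment at which its call begins. get_calibration takes no time and is no camera call.
- env.sign_off(): hands the job in, once; it reports no verdict.
Trained networks look in the newest picture that a camera, given by its name, has taken for a name from the list of things; names that differ only in an ending like _2 or _b are one class to them, and where a whole thing is asked for, a point or a joint stands for the part that bears it (a point fixed in the world has none). Each returns a list of dicts, best first, with "confidence" (0 to 1); they miss things now and then, are a little off and sometimes report something else, mostly with a low value. They report only what shows in the picture. A call takes as long as a camera call. They do not tell look-alikes from the thing itself.
- env.regions_of(camera, query): "region" (400x640 bool, what is visible of it) and "rect" ([left, top, right, bottom] in pixels, round what is visible of it).
The state is a dict: "time_s": time; "qpos": joint angles; "joint_velocities": joint speeds; "effort": joint torques, N m; "tool_pos": TCP position; "tool_rot": TCP orientation; "force": force on the tool from outside, world axes, zero at the start; "wrist_torque": the same for the moment, N m; "grip_width": finger opening in m.
Only numpy, scipy, OpenCV 4.12 (cv2) and the standard library are available. Lean on these libraries where they do the work, as an engineer would, in place of code of your own. Each camera call takes 0.05 s, during which the arm holds its last target. There are 200 camera calls.

## Working session

There is one attempt and no reset: what is moved stays moved. The work goes in short steps, Python scripts to look and compute and a tool call to move; the robot and the scene stay as the last step left them, time stands still between calls to the robot, and variables do not carry over. Pictures are saved under pics/ and viewed, about 8 in all and at most 12, crops included, and the job is handed in when it is done.

Besides the shell and the picture viewer there is one more tool, called as name([rows], argument=value, ...), one row to a line, values as JSON. send_rows: Moves the arm, as the interface text tells. Its arguments: {"type":"object","properties":{"plan":{"type":"array"},"grip_force":{"type":"number"}},"required":["plan"]}

```bash
mkdir -p pics; ls; cat > h.py <<'E'
from cell import env
import numpy as np, cv2
def pic(n,f): 
    im=env.read_camera(n); cv2.imwrite('pics/'+f,im[:,:,::-1]); return im
E
python3 - <<'E'
from h import *
for n in("scene","top"):
    pic(n,n+'0.png'); c=env.get_calibration(n); print({k:(np.round(v,4).tolist()) for k,v in c.items()})
    for q in("telescope","case","block","stand","peg","eyepiece","flask","dishes","jar"):
        for d in env.regions_of(n,q): print(n,q,round(d["confidence"],2),d["rect"],int(d["region"].sum()))
o=env.get_obs(); print(o, env.grip_point_offset)
E
```

```text
pics
{'fx': 419.6561, 'fy': 419.6561, 'cx': 316.2633, 'cy': 197.7702, 'k1': -0.0652, 'extrinsics': [[-0.5344, 0.5387, -0.6513, 1.3323], [0.8451, 0.3238, -0.4255, 0.4426], [-0.0184, -0.7778, -0.6283, 0.8826], [0.0, 0.0, 0.0, 1.0]]}
scene telescope 0.63 [434.9, 256.0, 448.2, 287.0] 304
scene case 0.95 [351.8, 198.3, 363.5, 232.3] 386
scene case 0.79 [368.5, 159.8, 387.0, 217.5] 758
scene block 0.92 [337.9, 220.5, 372.8, 246.0] 596
scene block 0.55 [329.8, 265.1, 385.6, 308.0] 1459
scene stand 0.83 [219.6, 152.9, 272.0, 235.5] 1220
scene stand 0.71 [181.4, 144.9, 226.9, 211.3] 956
scene eyepiece 0.49 [419.4, 225.7, 437.1, 245.5] 232
scene flask 0.77 [327.7, 262.8, 385.1, 305.8] 1358
scene flask 0.68 [346.1, 197.3, 365.5, 229.0] 438
scene flask 0.35 [244.5, 150.0, 264.2, 166.0] 71
scene dishes 0.56 [321.5, 179.2, 341.0, 195.9] 272
scene jar 0.97 [290.0, 234.1, 311.6, 267.7] 511
{'fx': 486.9664, 'fy': 486.9664, 'cx': 319.1606, 'cy': 200.0679, 'k1': -0.1226, 'extrinsics': [[0.0262, -0.9956, 0.0905, 0.4642], [-0.9996, -0.0267, -0.0046, -0.0762], [0.007, -0.0904, -0.9959, 1.3197], [0.0, 0.0,
[... 493 characters left out ...]
] 355
{'time_s': 1.0, 'qpos': array([75.6356371 , 18.39246224, -4.01615434, 83.10767022,  1.29594509,
       78.54107044, -3.25950344]), 'joint_velocities': array([ 0.09366798, -0.0512903 ,  0.0153468 , -0.09607161,  0.04860467,
       -0.08192369,  0.03969727]), 'effort': array([ 6.73414434e-04, -4.91116333e+01, -4.02890788e-01, -3.12776542e+01,
       -6.36466127e-02,  3.36673355e-02,  1.63925807e-05]), 'tool_pos': array([ 0.17009027, -0.62737038,  0.22257938]), 'tool_rot': array([1.79996017e+02, 3.64607563e-03, 1.51738974e+01]), 'force': array([-0.04083038,  0.03070391,  0.30631838]), 'wrist_torque': array([ 0.07081953,  0.02171151, -0.0642713 ]), 'grip_width': 0.08703567840115506} 0.0187
```

```bash
python3 - <<'E'
import cv2
a=cv2.imread('pics/scene0.png')[130:330,160:470]; cv2.imwrite('pics/s1.png',cv2.resize(a,(800,516),interpolation=cv2.INTER_CUBIC))
a=cv2.imread('pics/top0.png')[120:320,140:540]; cv2.imwrite('pics/t1.png',cv2.resize(a,(800,400),interpolation=cv2.INTER_CUBIC))
E
```

```text
(no output)
```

View pics/s1.png

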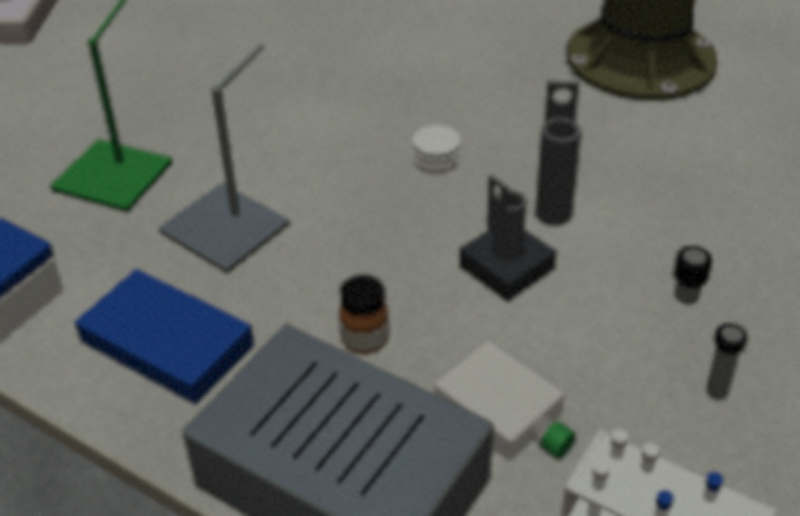

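View pics/t1.png

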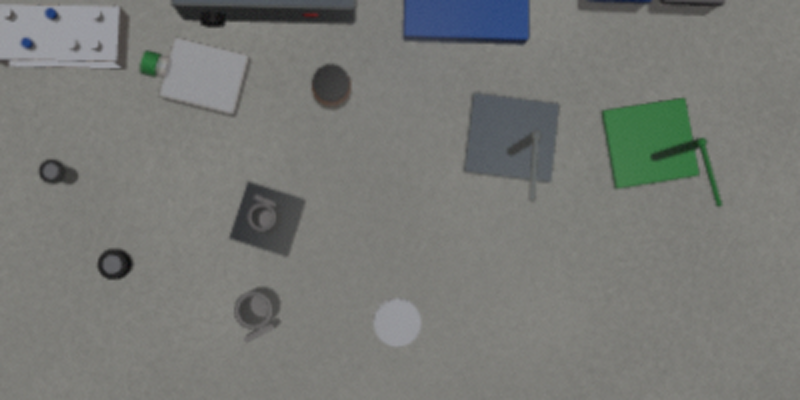

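```bash
cat >> h.py <<'E'
from scipy.optimize import minimize
S=4
def proj(n,P):
    c=env.get_calibration(n); T=np.linalg.inv(c["extrinsics"]); q=P@T[:3,:3].T+T[:3,3]
    s=q[:,:2]/q[:,2:]; s=s*(1+c["k1"]*(s**2).sum(1,keepdims=True))
    return s*[c["fx"],c["fy"]]+[c["cx"],c["cy"]]
def cyl(r,z0,z1,x=0,y=0):
    a=np.linspace(0,2*np.pi,24,endpoint=False); return np.vstack([np.c_[x+r*np.cos(a),y+r*np.sin(a),0*a+z] for z in(z0,z1)])
def box(x0,x1,y0,y1,z0,z1): return np.array([[x,y,z] for x in(x0,x1) for y in(y0,y1) for z in(z0,z1)],float)
def rod(p,q,r):
    p,q=np.array(p,float),np.array(q,float); d=(q-p)/np.linalg.norm(q-p); u=np.cross(d,[0,1,0]); v=np.cross(d,u)
    a=np.linspace(0,2*np.pi,12,endpoint=False)[:,None]; c=r*(np.cos(a)*u/np.linalg.norm(u)+np.sin(a)*v/np.linalg.norm(v)); return np.vstack([p+c,q+c])
co,si=np.cos(np.radians(15)),np.sin(np.radians(15))
M=dict(telescope=[cyl(12,0,75),cyl(16,75,89)],
 case=[cyl(18,30,106),box(17.5,22.5,-14,14,66,142)],
 block=[box(-40,40,-40,40,0,30)], case_block=[box(-40,40,-40,40,0,30),cyl(18,30,106),box(17.5,22.5,-14,14,66,142)],
 stand=[box(-35,75,-60,60,0,12),cyl(6,0,202),rod([0,0,196],[-80*co,0,196+80*si],3.5)],
 eyepiece=[cyl(15,0,30),cyl(20,30,62)],jar=[cyl(27,0,75)],dishes=[cyl(31,0,36)])
def render(n,name,x,y,yaw):
    c,s=np.cos(yaw),np.sin(yaw); R=np.array([[c,-s,0],[s,c,0],[0,0,1]]); m=np.zeros((400*S,640*S),np.uint8)
    for P in M[name]:
        p=proj(n,(P/1000)@R.T+[x,y,0]); p=(p+.5)*S-.5
        cv2.fillConvexPoly(m,cv2.convexHull(np.round(p*16).astype(np.int32)),1,shift=4)
    return cv2.resize(m.astype(np.float32),(640,400),interpolation=cv2.INTER_AREA)
def fit(name,masks,x0,cams=("scene","top")):
    def f(v):
        t=0
        for n in cams:
            r=render(n,name,v[0],v[1],v[2] if len(v)>2 else 0); m=masks[n]; t+=1-np.minimum(r,m).sum()/np.maximum(r,m).sum()
        return t
    x0=np.array(x0,float); st=np.array([.01,.01,.15])[:len(x0)]
    sim=np.vstack([x0]+[x0+st[i]*np.eye(len(x0))[i] for i in range(len(x0))])
    r=minimize(f,x0,method="Nelder-Mead",options=dict(initial_simplex=sim,xatol=2e-4,fatol=1e-4)); return r.x,r.fun
def ground(n,u,v,z):
    g=lambda p: proj(n,np.array([[p[0],p[1],z]]))[0]-[u,v]
    from scipy.optimize import fsolve
    return fsolve(g,[.5,0])
def near(n,q,u,v):
    L=[d for d in env.regions_of(n,q)]; 
    L=[d for d in L if abs((d["rect"][0]+d["rect"][2])/2-u)<9 and abs((d["rect"][1]+d["rect"][3])/2-v)<12]
    return L[0]["region"].astype(np.float32) if L else None
E
python3 - <<'E'
from h import *
env.read_camera("scene");env.read_camera("top")
loc=dict(telescope=((441,271),(169,207)),case=((357,215),(273,228)),block=((355,233),(274,229)),stand=((246,194),(397,193)),eyepiece=((428,235),(199,253)),jar=((301,251),(305,164)),dishes=((331,187),(338,283)))
ms={}
for q,(a,b) in loc.items(): ms[q]={"scene":near("scene",q,*a),"top":near("top",q,*b)}
np.save('ms.npy',ms,allow_pickle=True)
def go(q,yaw=None):
    m=ms[q]; cams=[n for n in m if m[n] is not None]; g=ground("top",*loc.get(q,loc['block'])[1],0.04)
    for cs in ([cams] + [[c] for c in cams]):
        r=fit(q,m,list(g)+([yaw] if yaw is not None else []),cs); print(q,cs,np.round(r[0],4),round(r[1],3))
for q in("telescope","eyepiece","jar","dishes"): go(q)
mm=lambda a,b: b if a is None else a if b is None else np.maximum(a,b)
ms["case_block"]={n:mm(ms["case"][n],ms["block"][n]) for n in("scene","top")}
go("stand",-.07)
go("case_block",-.26); go("case",-.26)
E
```

```text
telescope ['scene', 'top'] [0.554  0.3158] 0.423
telescope ['scene'] [0.5543 0.3159] 0.094
telescope ['top'] [0.5514 0.3137] 0.326
eyepiece ['scene', 'top'] [0.4369 0.2358] 0.221
eyepiece ['scene'] [0.4374 0.2358] 0.066
eyepiece ['top'] [0.437  0.2341] 0.149
jar ['scene', 'top'] [ 0.6759 -0.0427] 0.276
jar ['scene'] [ 0.6766 -0.0421] 0.154
jar ['top'] [ 0.6758 -0.0432] 0.122
dishes ['top'] [ 0.3702 -0.1385] 0.081
dishes ['top'] [ 0.3702 -0.1385] 0.081
stand ['scene', 'top'] [ 0.5992 -0.2871 -0.1011] 0.186
stand ['scene'] [ 0.5997 -0.2864 -0.1024] 0.114
stand ['top'] [ 0.6    -0.2873 -0.1044] 0.07
case_block ['scene', 'top'] [ 0.5001  0.0393 -0.3031] 0.139Traceback (most recent call last):
  File "<stdin>", line 15, in <module>
  File "<stdin>", line 10, in go
  File "h.py", line 37, in fit
    r=minimize(f,x0,method="Nelder-Mead",options=dict(initial_simplex=sim,xatol=2e-4,fatol=1e-4)); return r.x,r.fun
    res = _minimize_neldermead(fun, x0, args, callback, bounds=bounds,
                               **options)
    fxr = func(xr)
    fx = function(np.copy(x), *(wrapper_args + args))
  File "h.py", line 33, in f
    r=render(n,name,v[0],v[1],v[2] if len(v)>2 else 0); m=masks[n]; t+=1-np.minimum(r,m).sum()/np.maximum(r,m).sum()
  File "h.py", line 26, in render
    p=proj(n,(P/1000)@R.T+[x,y,0]); p=(p+.5)*S-.5
  File "h.py", line 8, in proj
    c=env.get_calibration(n); T=np.linalg.inv(c["extrinsics"]); q=P@T[:3,:3].T+T[:3,3]
ValueError: time passes only in moves, steps and waits
```

```bash
python3 - <<'E'
s=open('h.py').read()
s=s.replace('c=env.get_calibration(n); T=np','c=CAL[n]; T=np').replace('S=4\n','S=4\nCAL={n:env.get_calibration(n) for n in("scene","top")}\n')
open('h.py','w').write(s)
E
python3 - <<'E'
from h import *
ms=np.load('ms.npy',allow_pickle=True).item()
cb={n:np.maximum(ms["case"][n],ms["block"][n]) for n in("scene","top")}
for nm,m,cs in (("case_block",cb,["scene"]),("case_block",cb,["top"]),("case",ms["case"],["scene","top"]),("case",ms["case"],["scene"]),("case",ms["case"],["top"]),("block",{n:cb[n] for n in cb},["top"])):
    r=fit(nm,m,[.5,.04,-.28],cs); print(nm,cs,np.round(r[0],4),round(r[1],3))
o=env.get_obs(); print(o["time_s"],env.get_obs()["tool_pos"])
E
```

```text
case_block ['scene'] [ 0.4994  0.0399 -0.2942] 0.044
case_block ['top'] [ 0.501   0.0378 -0.2935] 0.07
case ['scene', 'top'] [ 0.4994  0.0386 -0.2602] 0.227
case ['scene'] [ 0.5004  0.0398 -0.2427] 0.059
case ['top'] [ 0.4999  0.0371 -0.499 ] 0.127
block ['top'] [ 0.501   0.0378 -0.2935] 0.07
1.8 [ 0.17011422 -0.62735987  0.22258395]
```

```bash
cat >> h.py <<'E'
def todelta(W,yaw):  # world waypoints -> mm shifts in tool axes for tool down at yaw (deg)
    y=np.radians(yaw); W=np.array(W)*1000; d=np.diff(W,axis=0)
    return np.c_[d[:,0]*np.cos(y)+d[:,1]*np.sin(y), d[:,0]*np.sin(y)-d[:,1]*np.cos(y), -d[:,2]]
E
python3 - <<'E'
from h import *
W=[(.17,-.6274,.3626),(.5,-.4,.3626),(.62,-.1,.3626),(.554,.3155,.3),]
print(todelta(W,-15.3).round(1))
E
```

```text
[[ 258.3 -306.4   -0. ]
 [  36.6 -321.    -0. ]
 [-173.3 -383.4   62.6]]
```

send_rows([
  [87,0,0,-35,0,0,0.133],
  [87,0,0,-35,0,0,0.133],
  [87,0,0,-35,0,0,0.133],
  [87,0,0,-35,0,0,0.133],
], grip_force=10)

```text
time_s: 2.2
tool_pos: [0.17, -0.6272, 0.3641]
tool_rot: [180.0, -0.0, -15.6]
force: [0.5, -0.0, -0.6]
grip_width: 0.087
```

send_rows([
  [87,28.7,-34,0,0,0,0],
  [87,28.7,-34,0,0,0,0],
  [87,28.7,-34,0,0,0,0],
  [87,28.7,-34,0,0,0,0],
  [87,28.7,-34,0,0,0,0],
  [87,28.7,-34,0,0,0,0],
  [87,28.7,-34,0,0,0,0],
  [87,28.7,-34,0,0,0,0],
  [87,28.7,-34,0,0,0,0],
])

```text
time_s: 3.1
tool_pos: [0.5013, -0.3993, 0.3628]
tool_rot: [180.0, -0.0, -15.3]
force: [0.1, -1.4, 1.0]
grip_width: 0.0869
```

send_rows([
  [87,5.2,-45.9,0,0,0,0],
  [87,5.2,-45.9,0,0,0,0],
  [87,5.2,-45.9,0,0,0,0],
  [87,5.2,-45.9,0,0,0,0],
  [87,5.2,-45.9,0,0,0,0],
  [87,5.2,-45.9,0,0,0,0],
  [87,5.2,-45.9,0,0,0,0],
])

```text
time_s: 3.8
tool_pos: [0.6203, -0.0984, 0.3628]
tool_rot: [180.0, -0.0, -15.3]
force: [1.0, -0.1, -0.1]
grip_width: 0.087
```

send_rows([
  [87,-17.3,-38.3,6,0,0,0],
  [87,-17.3,-38.3,6,0,0,0],
  [87,-17.3,-38.3,6,0,0,0],
  [87,-17.3,-38.3,6,0,0,0],
  [87,-17.3,-38.3,6,0,0,0],
  [87,-17.3,-38.3,6,0,0,0],
  [87,-17.3,-38.3,6,0,0,0],
  [87,-17.3,-38.3,6,0,0,0],
  [87,-17.3,-38.3,6,0,0,0],
  [87,-17.3,-38.3,6,0,0,0],
  [87,0,0,0,0,0,0],
])

```text
time_s: 4.9
tool_pos: [0.5498, 0.3227, 0.3014]
tool_rot: [-179.8, 0.3, -14.7]
force: [-0.7, 0.1, 0.1]
grip_width: 0.0871
```

```bash
python3 - <<'E'
from h import *
o=env.get_obs(); print(o["qpos"].round(1),o["tool_pos"].round(4),o["tool_rot"].round(2)); y=o["tool_rot"][2]
print(todelta([o["tool_pos"],(.554,.3155,.1)],y).round(1))
E
```

```text
[  -5.    19.   -36.4   76.7   10.9   87.8 -145. ] [0.5498 0.3227 0.3014] [-179.83    0.27  -14.66]
[[  5.9   5.9 201.4]]
```

send_rows([
  [87,0,0,0,0,0,-0.13],
  [87,0,0,0,0,0,-0.13],
  [87,0,0,0,0,0,0],
  [87,0,0,0,0,0,0],
])

```text
time_s: 5.3
tool_pos: [0.5544, 0.3145, 0.3025]
tool_rot: [180.0, -0.0, -0.6]
force: [-0.5, -0.1, 0.2]
grip_width: 0.0871
```

```bash
python3 - <<'E'
from h import *
o=env.get_obs(); print(o["qpos"].round(1),o["tool_pos"].round(4),o["tool_rot"].round(2)); y=o["tool_rot"][2]
print(todelta([o["tool_pos"],(.554,.3155,.1)],y).round(1))
E
```

```text
[  -3.1   19.3  -38.2   76.6   11.8   88.  -130.7] [0.5544 0.3145 0.3025] [179.99  -0.    -0.62]
[[ -0.4  -1.  202.5]]
```

send_rows([
  [87,0,-1,45,0,0,0],
  [87,0,0,45,0,0,0],
  [87,0,0,45,0,0,0],
  [87,0,0,45,0,0,0],
  [87,0,0,45,0,0,0],
  [87,0,0,30,0,0,0],
  [87,0,0,17,0,0,0],
  [60,0,0,0,0,0,0],
  [40,0,0,0,0,0,0],
  [30,0,0,0,0,0,0],
  [22,0,0,0,0,0,0],
  [20,0,0,0,0,0,0],
], grip_force=5)

```text
time_s: 6.5
tool_pos: [0.555, 0.3163, 0.0319]
tool_rot: [-180.0, -0.1, -0.4]
force: [-0.4, -0.7, -0.3]
grip_width: 0.055
```

send_rows([
  [20,0,0,0,0,0,0],
  [20,0,0,0,0,0,0],
])

```text
time_s: 6.7
tool_pos: [0.5543, 0.316, 0.0308]
tool_rot: [-180.0, -0.0, -0.4]
force: [-0.9, -0.5, -0.4]
grip_width: 0.0389
```

send_rows([
  [20,0,0,0,0,0,0],
  [20,0,0,0,0,0,0],
  [20,0,0,0,0,0,0],
  [20,0,0,0,0,0,0],
])

```text
time_s: 7.1
tool_pos: [0.5543, 0.3159, 0.0306]
tool_rot: [180.0, -0.0, -0.4]
force: [0.5, -0.2, 1.6]
grip_width: 0.0313
```

send_rows([
  [20,0,0,0,0,0,0],
  [20,0,0,0,0,0,0],
  [20,0,0,-5,0,0,0],
  [20,0,0,0,0,0,0],
  [20,0,0,0,0,0,0],
  [20,0,0,4,0,0,0],
  [20,0,0,0,0,0,0],
], grip_force=20)

```text
time_s: 7.8
tool_pos: [0.5537, 0.3156, 0.0307]
tool_rot: [180.0, 0.1, -0.4]
force: [0.2, -0.2, -1.1]
grip_width: 0.0308
```

send_rows([
  [40,0,0,0,0,0,0],
  [45,0,0,-3,0,0,0],
  [45,0,0,0,0,0,0],
])

```text
time_s: 8.1
tool_pos: [0.5547, 0.3163, 0.0352]
tool_rot: [-180.0, -0.1, -0.4]
force: [0.1, -0.2, 0.4]
grip_width: 0.0431
```

send_rows([
  [45,0,0,0,0,0,-0.143],
  [45,0,0,0,0,0,-0.143],
  [45,0,0,0,0,0,-0.143],
  [45,0,0,0,0,0,-0.143],
  [45,0,0,0,0,0,-0.143],
  [45,0,0,0,0,0,-0.143],
  [45,0,0,0,0,0,-0.143],
  [45,0,0,0,0,0,-0.143],
  [45,0,0,0,0,0,-0.143],
  [45,0,0,0,0,0,-0.143],
  [45,0,0,0,0,0,-0.143],
  [45,0,0,0,0,0,0],
])

```text
time_s: 9.3
tool_pos: [0.5545, 0.3159, 0.0346]
tool_rot: [-180.0, -0.0, 89.7]
force: [0.0, -0.4, -0.3]
grip_width: 0.045
```

send_rows([
  [45,0,0,-42,0,0,0],
  [45,0,0,0,0,0,0],
  [20,0,0,0,0,0,0],
  [20,0,0,0,0,0,0],
  [20,0,0,0,0,0,0],
  [20,0,0,0,0,0,0],
  [20,0,0,0,0,0,0],
  [20,0,0,0,0,0,0],
], grip_force=25)

```text
time_s: 10.1
tool_pos: [0.554, 0.3157, 0.0759]
tool_rot: [-180.0, 0.0, 89.7]
force: [0.3, -0.2, -1.9]
grip_width: 0.0314
```

send_rows([
  [20,0,0,-20,0,0,0],
  [20,0,0,-42,0,0,0],
  [20,0,0,-42,0,0,0],
  [20,0,0,-42,0,0,0],
  [20,0,0,-42,0,0,0],
  [20,-39.6,-7.5,0,0,0,0],
  [20,-39.6,-7.5,0,0,0,0],
  [20,-39.6,-7.5,0,0,0,0],
  [20,-39.6,-7.5,0,0,0,0],
  [20,-39.6,-7.5,0,0,0,0],
  [20,-39.6,-7.5,0,0,0,0],
  [20,-39.6,-7.5,0,0,0,0],
])

```text
time_s: 11.3
tool_pos: [0.4997, 0.0375, 0.2643]
tool_rot: [180.0, 0.0, 89.7]
force: [-0.2, -0.2, -1.9]
grip_width: 0.0314
```

send_rows([
  [20,0,0,0,0,0,-0.13],
  [20,0,0,0,0,0,-0.13],
  [20,0,0,0,0,0,-0.13],
  [20,0,0,0,0,0,-0.13],
  [20,0,0,0,0,0,-0.13],
  [20,0,0,0,0,0,-0.13],
  [20,0,0,0,0,0,-0.13],
  [20,0,0,0,0,0,-0.13],
  [20,0,0,0,0,0,-0.13],
  [20,0,0,0,0,0,-0.13],
  [20,0,0,0,0,0,0],
])

```text
time_s: 12.4
tool_pos: [0.5001, 0.0392, 0.2643]
tool_rot: [-180.0, -0.0, 164.2]
force: [0.4, 0.3, -1.0]
grip_width: 0.0311
```

```bash
python3 - <<'E'
from h import *
o=env.get_obs(); print(o["qpos"].round(1),o["tool_pos"].round(4),o["tool_rot"].round(2)); y=o["tool_rot"][2]
im=pic("scene",'s2.png'); t=pic("top",'t2.png')
for q in("case","telescope","block"):
    for d in env.regions_of("scene",q): print(q,round(d["confidence"],2),np.round(d["rect"],1))
a=im[130:260,290:420]; b=t[170:300,205:335]
cv2.imwrite('pics/z2.png',cv2.resize(np.hstack([a,b])[:,:,::-1],(800,400),interpolation=cv2.INTER_CUBIC))
E
```

```text
[ 53.3   2.1 -61.3  98.4   1.9  80.6  65.9] [0.5001 0.0392 0.2643] [-1.7998e+02 -1.0000e-02  1.6423e+02]
case 0.64 [349.  199.7 361.5 231.4]
case 0.57 [370.1 163.  386.1 217. ]
telescope 0.62 [355.1 152.  363.9 186.1]
block 0.95 [336.9 219.5 374.2 246.8]
```

View pics/z2.png

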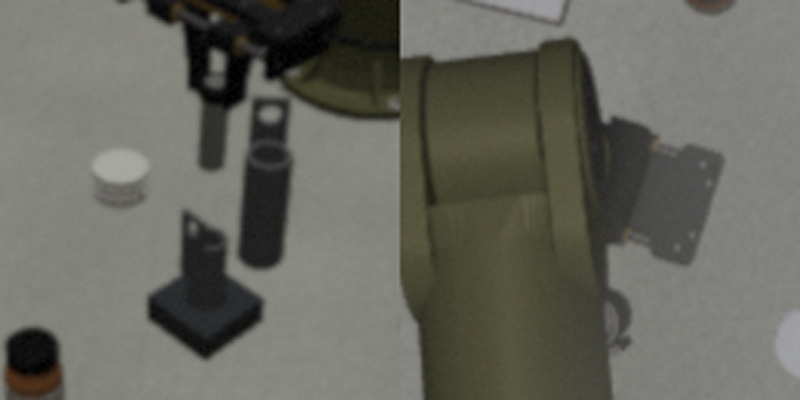

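```bash
python3 - <<'E'
from h import *
B=264.3-76.0
M["tel"]=[cyl(12,B,B+75)]
im=env.read_camera("scene")
R=[]
for k in range(4):
    env.read_camera("scene")
    t=near("scene","telescope",359.5,169); c=near("scene","case",355.5,215); b=near("scene","block",355,233)
    out=[]
    if t is not None:
        t[:160]=0
        from h import render
        def f(v):
            r=render("scene","tel",v[0],v[1],0); r[:160]=0; return 1-np.minimum(r,t).sum()/np.maximum(r,t).sum()
        r=minimize(f,[.5,.039],method="Nelder-Mead",options=dict(initial_simplex=[[.5,.039],[.506,.039],[.5,.045]],xatol=2e-4)); out+=[r.x.round(4),round(r.fun,3)]
    if c is not None: r=fit("case",{"scene":c},[.5,.039,-.28],["scene"]); out+=["case",r[0].round(4),round(r[1],3)]
    if b is not None and c is not None: r=fit("case_block",{"scene":np.maximum(b,c)},[.5,.039,-.28],["scene"]); out+=["cb",r[0].round(4),round(r[1],3)]
    print(*out)
E
```

```text
[0.4921 0.0337] 0.133 case [ 0.5009  0.04   -0.3489] 0.073 cb [ 0.5     0.0397 -0.2708] 0.048
[0.4937 0.0353] 0.182 case [ 0.5018  0.0411 -0.3396] 0.053 cb [ 0.5002  0.0402 -0.2696] 0.046
[0.495  0.0352] 0.13 case [ 0.5006  0.0401 -0.2896] 0.047 cb [ 0.5003  0.04   -0.2269] 0.05
[0.4939 0.0344] 0.137 case [ 0.5011  0.0395 -0.1471] 0.104 cb [ 0.5015  0.0406 -0.2861] 0.066
```

send_rows([
  [20,0,0.8,35,0,0,0],
  [20,0,0,35,0,0,0],
  [20,0,0,5,0,0,0],
  [20,0,0,2,0,0,0],
  [20,0,0,2,0,0,0],
  [20,0,0,2,0,0,0],
  [20,0,0,1,0,0,0],
])

```text
time_s: 14.2
tool_pos: [0.5013, 0.0398, 0.1835]
tool_rot: [180.0, 0.1, 164.2]
force: [0.3, -0.4, -1.8]
grip_width: 0.0313
```

send_rows([
  [20,0,0,1,0,0,0],
  [20,0,0,1,0,0,0],
  [20,0,0,1,0,0,0],
  [20,0,0,0,0,0,0],
])

```text
time_s: 14.6
tool_pos: [0.5017, 0.0398, 0.1809]
tool_rot: [-180.0, 0.1, 164.2]
force: [-0.6, -0.7, 6.1]
grip_width: 0.0307
```

send_rows([
  [20,0,0,1,0,0,0],
  [20,0,0,1,0,0,0],
  [20,0,0,0,0,0,0],
])

```text
time_s: 14.9
tool_pos: [0.503, 0.0397, 0.1806]
tool_rot: [-180.0, 0.3, 164.2]
force: [-1.1, -0.2, 14.6]
grip_width: 0.0311
```

```bash
python3 - <<'E'
from h import *
o=env.get_obs(); print(o["tool_pos"].round(4),o["force"].round(2),o["wrist_torque"].round(3),o["tool_rot"].round(2))
E
```

```text
[0.503  0.0397 0.1806] [-1.13 -0.2  14.62] [-0.343  0.343 -0.   ] [-179.99    0.3   164.19]
```

send_rows([
  [20,0,0,-2,0,0,0],
  [20,0,0,-2,0,0,0],
  [20,0,0,0,0,0,0],
])

```text
time_s: 15.2
tool_pos: [0.5005, 0.0398, 0.1814]
tool_rot: [-180.0, -0.0, 164.2]
force: [0.7, 1.1, -1.2]
grip_width: 0.0311
```

```bash
python3 - <<'E'
from h import *
o=env.get_obs(); print(o["tool_pos"].round(4),o["force"].round(2),o["wrist_torque"].round(3),o["tool_rot"].round(2))
E
```

```text
[0.5005 0.0398 0.1814] [ 0.73  1.09 -1.18] [ 0.108 -0.135  0.037] [-1.7999e+02 -1.0000e-02  1.6420e+02]
```

send_rows([
  [20,0,0.8,0,0,0,0],
  [20,0,0,2,0,0,0],
  [20,0,0,0,0,0,0],
])

```text
time_s: 15.5
tool_pos: [0.5018, 0.0402, 0.1808]
tool_rot: [-180.0, 0.1, 164.2]
force: [-0.8, -2.1, 7.7]
grip_width: 0.0314
```

send_rows([
  [20,0,0.8,0,0,0,0],
  [20,0,0,0,0,0,0],
])

```text
time_s: 15.7
tool_pos: [0.5019, 0.0406, 0.1808]
tool_rot: [-179.9, 0.1, 164.2]
force: [-1.5, -2.0, 8.6]
grip_width: 0.0314
```

```bash
python3 - <<'E'
from h import *
o=env.get_obs(); print(o["tool_pos"].round(4),o["force"].round(2),o["wrist_torque"].round(3),o["tool_rot"].round(2))
E
```

```text
[0.5019 0.0406 0.1808] [-1.46 -1.99  8.65] [-0.655  0.275 -0.012] [-1.7992e+02  1.2000e-01  1.6418e+02]
```

send_rows([
  [20,1,0,0,0,0,0],
  [20,0.8,0,0,0,0,0],
  [20,0,0,0,0,0,0],
])

```text
time_s: 16.0
tool_pos: [0.5004, 0.0409, 0.1808]
tool_rot: [-179.9, 0.2, 164.2]
force: [-0.8, -1.4, 7.6]
grip_width: 0.0308
```

```bash
cat > st.py <<'E'
from h import *
o=env.get_obs(); print(o["time_s"],o["tool_pos"].round(4),o["force"].round(2),o["wrist_torque"].round(3),o["tool_rot"].round(2))
E
python3 st.py
```

```text
16.0 [0.5004 0.0409 0.1808] [-0.84 -1.39  7.58] [-0.639  0.016 -0.02 ] [-1.7992e+02  1.6000e-01  1.6418e+02]
```

send_rows([
  [20,0,0.8,0,0,0,0],
  [20,0,0,0,0,0,0],
])

```text
time_s: 16.2
tool_pos: [0.5007, 0.0415, 0.1809]
tool_rot: [-179.9, 0.2, 164.2]
force: [-1.2, -1.8, 8.3]
grip_width: 0.031
```

send_rows([
  [20,0,0.8,0,0,0,0],
  [20,0,0,0,0,0,0],
])

```text
time_s: 16.4
tool_pos: [0.501, 0.0422, 0.181]
tool_rot: [-179.9, 0.2, 164.2]
force: [-0.1, -2.9, 8.1]
grip_width: 0.031
```

```bash
python3 st.py
```

```text
16.4 [0.501  0.0422 0.181 ] [-0.06 -2.86  8.12] [-0.84   0.094  0.003] [-179.9     0.18  164.17]
```

```bash
python3 - <<'E'
from h import *
im=pic("scene",'s3.png')
a=im[160:250,310:410]; cv2.imwrite('pics/z3.png',cv2.resize(a[:,:,::-1],(660,594),interpolation=cv2.INTER_CUBIC))
E
```

```text
(no output)
```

View pics/z3.png

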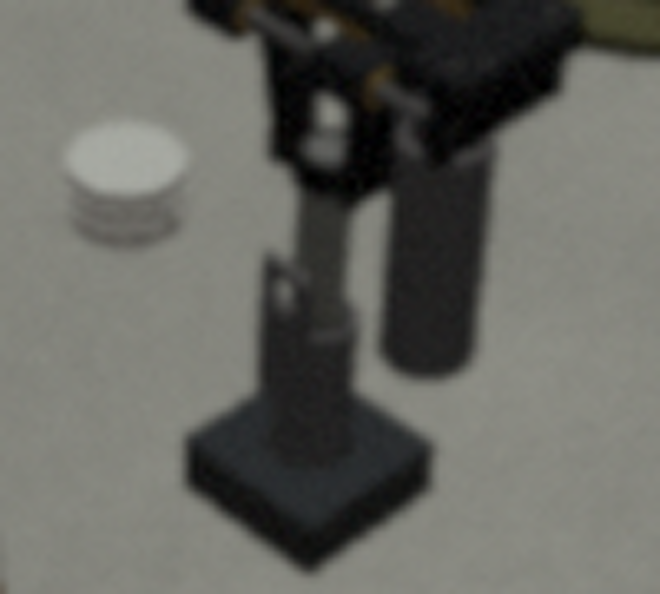

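```bash
cat > ed.py <<'E'
from h import *
import sys
from scipy.ndimage import gaussian_filter
def edges(g,row,c0,c1):
    p=g[row-1:row+2,c0:c1].mean(0); d=np.gradient(p); out=[]
    for i in range(1,len(d)-1):
        if abs(d[i])>4 and abs(d[i])>=abs(d[i-1]) and abs(d[i])>abs(d[i+1]):
            a,b,c=abs(d[i-1]),abs(d[i]),abs(d[i+1]); out.append((round(c0+i+.5*(a-c)/(a-2*b+c),2),int(d[i])))
    return out
def sil(cx,cy,r,z,row=None):  # left/right silhouette col near given z
    p=proj("scene",cyl(r,z-.5,z+.5)/1000+[cx,cy,0]); return p[:,0].min().round(2),p[:,0].max().round(2),p[:,1].mean().round(1)
E
python3 - <<'E'
from ed import *
for f,t,zs in(("s2.png",(.5001,.0392),(200,215,230)),("s3.png",(.501,.0422),(115,125,135,145))):
    g=cv2.imread('pics/'+f).astype(float).mean(2); print(f)
    for z in zs:
        l,r,v=sil(*t,12,z); print("tel z",z,l,r,v,edges(g,int(round(v)),int(l)-8,int(r)+8))
    for z in(40,50,60,70,80,90,100):
        l,r,v=sil(.5,.039,18,z); print("tube z",z,l,r,v,edges(g,int(round(v)),int(l)-8,int(r)+8))
E
```

```text
s2.png
tel z 200 354.55 363.39 180.2 [(np.float64(354.15), -30), (np.float64(362.58), 27)]
tel z 215 354.76 363.68 175.7 [(np.float64(354.41), -29), (np.float64(362.9), 31)]
tel z 230 354.98 363.97 171.2 [(np.float64(354.73), -30), (np.float64(363.23), 28)]
tube z 40 350.37 362.55 223.5 [(np.float64(350.42), -4), (np.float64(362.82), 4)]
tube z 50 350.48 362.73 221.0 [(np.float64(345.22), -17), (np.float64(366.33), 15)]
tube z 60 350.6 362.9 218.5 [(np.float64(348.37), -31), (np.float64(362.97), 32)]
tube z 70 350.71 363.08 216.0 [(np.float64(348.32), -33), (np.float64(362.86), 35), (np.float64(369.35), -18)]
tube z 80 350.83 363.26 213.4 [(np.float64(348.46), -32), (np.float64(362.97), 35), (np.float64(367.26), -29)]
tube z 90 350.94 363.44 210.8 [(np.float64(348.63), -35), (np.float64(355.93), 6), (np.float64(363.16), 30), (np.float64(367.04), -34)]
tube z 100 351.06 363.62 208.1 [(np.float64(348.67), -35), (np.float64(363.05), 22), (np.float64(367.34), -32)]
s3.png
tel z 115 354.17 362.63 204.7 [(np.float64(348.89), -32), (np.float64(351.68), 12), (np.float64(354.09), -21), (np.fl
[... 518 characters left out ...]
8.23), -33)]
tube z 40 350.37 362.55 223.5 [(np.float64(350.64), -4)]
tube z 50 350.48 362.73 221.0 [(np.float64(345.31), -18), (np.float64(366.3), 15)]
tube z 60 350.6 362.9 218.5 [(np.float64(348.61), -31), (np.float64(363.07), 33)]
tube z 70 350.71 363.08 216.0 [(np.float64(348.72), -36), (np.float64(363.1), 34)]
tube z 80 350.83 363.26 213.4 [(np.float64(348.76), -36), (np.float64(363.23), 32), (np.float64(367.28), -30)]
tube z 90 350.94 363.44 210.8 [(np.float64(348.77), -35), (np.float64(356.44), 6), (np.float64(363.68), 28), (np.float64(367.1), -34)]
tube z 100 351.06 363.62 208.1 [(np.float64(348.93), -34), (np.float64(356.97), 4), (np.float64(363.53), 21), (np.float64(367.36), -33)]
```

send_rows([
  [20,0,0,-4,0,0,0],
  [20,-0.5,-2.8,0,0,0,0],
  [20,0,0,0,0,0,0],
  [20,0,0,0,0,0,0],
])

```text
time_s: 16.85
tool_pos: [0.499, 0.0405, 0.183]
tool_rot: [-180.0, -0.1, 164.2]
force: [-0.3, -0.7, -1.9]
grip_width: 0.0308
```

send_rows([
  [20,0,0,4,0,0,0],
  [20,0,0,0,0,0,0],
  [20,0,0,0,0,0,0],
])

```text
time_s: 17.15
tool_pos: [0.5006, 0.0407, 0.1806]
tool_rot: [180.0, 0.1, 164.2]
force: [-0.1, -0.6, 6.6]
grip_width: 0.0309
```

send_rows([
  [20,0,0,-3,0,0,0],
  [20,1,0,0,0,0,0],
  [20,0,0,3,0,0,0],
  [20,0,0,0,0,0,0],
])

```text
time_s: 17.55
tool_pos: [0.4998, 0.0408, 0.1807]
tool_rot: [180.0, 0.2, 164.2]
force: [-0.6, -0.8, 8.2]
grip_width: 0.031
```

send_rows([
  [20,0,0,-3,0,0,0],
  [20,1,0,0,0,0,0],
  [20,0,0,3,0,0,0],
  [20,0,0,0,0,0,0],
])

```text
time_s: 17.95
tool_pos: [0.4988, 0.0409, 0.1808]
tool_rot: [180.0, 0.2, 164.2]
force: [-0.3, -1.0, 8.5]
grip_width: 0.031
```

send_rows([
  [20,0,0,-5,0,0,0],
  [20,0,0,0,0,0,0],
  [20,0,0,0,0,0,0],
], grip_force=50)

```text
time_s: 18.25
tool_pos: [0.497, 0.041, 0.184]
tool_rot: [-180.0, -0.0, 164.2]
force: [-0.5, 0.5, -2.0]
grip_width: 0.0304
```

```bash
cat > q.py <<'E'
from ed import *
import sys
o=env.get_obs(); t=o["tool_pos"][:2]; print(o["time_s"],o["tool_pos"].round(4),o["tool_rot"].round(2))
g=np.mean([env.read_camera("scene").astype(float).mean(2) for _ in range(4)],axis=0); np.save('g.npy',g)
B=(o["tool_pos"][2]*1000-76)
for z in np.arange(B+8,B+58,7):
    l,r,v=sil(*t,12,z); e=edges(g,int(round(v)),int(l)-3,int(r)+4); el=[a for a,s in e if s<0 and abs(a-l)<2.5]; er=[a for a,s in e if s>0 and abs(a-r)<2.5]
    print("tel z",int(z),l,r,v,[round(a-l,2) for a in el],[round(a-r,2) for a in er])
for z in(55,65,75,85,95,100):
    l,r,v=sil(.5,.039,18,z); e=edges(g,int(round(v)),int(l)-3,int(r)+3); print("tube",z,[round(a-r,2) for a,s in e if s>0 and abs(a-r)<2.5])
E
python3 q.py
```

```text
18.25 [0.497 0.041 0.184] [-1.7998e+02 -5.0000e-02  1.6420e+02]
tel z 116 354.48 362.92 203.5 [np.float64(-0.69)] [np.float64(-0.88)]
tel z 123 354.58 363.05 201.6 [np.float64(-1.13)] [np.float64(-0.97)]
tel z 130 354.67 363.18 199.7 [np.float64(0.11)] [np.float64(-0.93)]
tel z 137 354.77 363.31 197.8 [np.float64(-0.27)] [np.float64(-0.9)]
tel z 144 354.87 363.44 195.8 [np.float64(-0.33)] [np.float64(-0.68)]
tel z 151 354.97 363.57 193.9 [np.float64(-0.33)] [np.float64(-0.66)]
tel z 158 355.06 363.7 191.9 [np.float64(-0.31)] [np.float64(-0.71)]
tel z 165 355.16 363.83 189.9 [np.float64(-0.25)] [np.float64(-0.55)]
tube 55 []
tube 65 [np.float64(0.25)]
tube 75 [np.float64(-0.28)]
tube 85 [np.float64(-0.25)]
tube 95 [np.float64(-0.21)]
tube 100 [np.float64(-0.57)]
```

```bash
python3 - <<'E'
from ed import *
def vedge(g,x,y,B,nm):
    p=proj("scene",cyl(12,B,B+.1)/1000+[x,y,0]); bot=p[:,1].max(); c=p[:,0].mean(); c=int(round(c))
    col=g[:,c-1:c+2].mean(1); d=np.gradient(col); print(nm,"pred bottom",bot.round(2),"cols",c,[(i,int(col[i])) for i in range(int(bot)-8,int(bot)+7)])
vedge(cv2.imread('pics/scene0.png').astype(float).mean(2),.554,.3158,0,"start")
vedge(cv2.imread('pics/s2.png').astype(float).mean(2),.5001-.0004,.0392-.001,188.3,"s2")
# rim / mouth of case in s2 and tab top
g=cv2.imread('pics/s2.png').astype(float).mean(2)
p=proj("scene",np.vstack([cyl(18,106,106.1)[:24],cyl(13.25,106,106.1)[:24]])/1000+[.5,.0395,0])
print("rim outer rows",p[:24,1].min().round(1),p[:24,1].max().round(1),"inner",p[24:,1].min().round(1),p[24:,1].max().round(1),"col",p[:,0].mean().round(1))
for c in (355,357,359,361): print(c,g[198:222,c].astype(int))
cv2.imwrite('pics/z4.png',cv2.resize(np.clip(cv2.imread('pics/s2.png')[190:250,335:385].astype(float)*1.8,0,255).astype(np.uint8),(500,600),interpolation=cv2.INTER_CUBIC))
E
```

```text
start pred bottom 285.69 cols 438 [(277, 45), (278, 45), (279, 45), (280, 44), (281, 44), (282, 43), (283, 47), (284, 67), (285, 98), (286, 117), (287, 122), (288, 123), (289, 123), (290, 122), (291, 123)]
s2 pred bottom 186.06 cols 359 [(178, 48), (179, 47), (180, 46), (181, 46), (182, 47), (183, 47), (184, 57), (185, 87), (186, 115), (187, 127), (188, 130), (189, 131), (190, 131), (191, 130), (192, 130)]
rim outer rows 202.6 210.7 inner 203.6 209.6 col 357.6
355 [128 125 116  99  72  48  41  34  33  34  32  32  33  35  32  30  33  31
  32  30  35  32  33  30]
357 [130 126 127 122 106  86  61  38  33  32  32  41  54  46  37  35  31  32
  33  29  34  32  35  33]
359 [127 128 128 129 123 109  79  51  34  33  33  44  59  50  36  32  32  36
  32  35  30  29  35  33]
361 [129 130 128 127 128 123 103  75  55  45  43  55  54  43  32  33  33  32
  32  36  35  34  30  32]
```

View pics/z4.png

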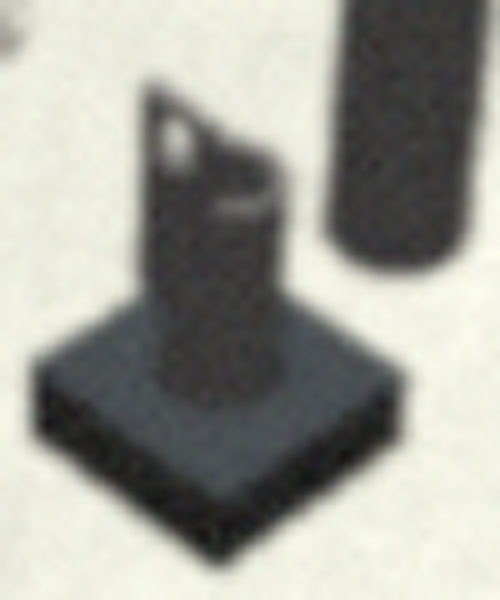

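```bash
python3 - <<'E'
from ed import *
g=cv2.imread('pics/s2.png').astype(float).mean(2)
for (x,y) in((.5,.0395),(.5034,.0416)):
    w=-.28; R=np.array([[np.cos(w),-np.sin(w),0],[np.sin(w),np.cos(w),0],[0,0,1]])
    P=np.array([[40,40,0],[40,40,30],[40,-40,0],[40,-40,30],[-40,40,0],[-40,40,30],[22.5,-14,142],[22.5,14,142],[20,0,128],[40,0,30],[0,40,30]])/1000@R.T+[x,y,0]
    print(proj("scene",P).round(1).tolist())
# block lower corner & sides
for c in (354,355,356,357,358): 
    col=g[:,c]; d=np.gradient(col); i=np.arange(238,252); print(c,"bottom edge row",i[np.argmax(d[238:252])], d[238:252].astype(int))
for r in (228,230,232): print(r,edges(g,r,330,382))
# top camera: block corners from start image
t=cv2.imread('pics/top0.png').astype(float).mean(2)
m=(t[205:255,245:302]<75).astype(np.uint8); cs,_=cv2.findContours(m,cv2.RETR_EXTERNAL,cv2.CHAIN_APPROX_NONE); c=max(cs,key=cv2.contourArea); r=cv2.minAreaRect(c); print("top rect",np.array(r[0])+[245,205],r[1],r[2])
p=proj("top",box(-40,40,-40,40,30,30.1)/1000@R.T+[.5,.0395,0]); print("pred top-face centre",p.mean(0).round(2), proj("top",np.array([[.5,.0395,.106]])).round(2))
E
```

```text
[[356.3, 246.8], [356.8, 239.4], [337.3, 232.9], [337.5, 225.6], [374.8, 233.8], [375.5, 226.5], [348.9, 197.9], [356.1, 202.6], [353.0, 203.7], [346.9, 232.4], [366.3, 232.9]]
[[356.4, 247.8], [356.9, 240.4], [337.4, 233.8], [337.5, 226.5], [374.9, 234.8], [375.7, 227.5], [349.0, 198.8], [356.2, 203.5], [353.0, 204.6], [347.0, 233.3], [366.4, 233.8]]
354 bottom edge row 245 [-9 -4 -2 -1  2 10 28 36 26 10  1  0  1  0]
355 bottom edge row 246 [-7 -8 -4  0 -2  1 17 33 36 21  6  0  0  0]
356 bottom edge row 246 [ -3 -10  -8  -1   3   1   3  24  41  29   8   1   0   0]
357 bottom edge row 246 [-4 -8 -7 -5 -3  2  9 26 39 26  8  2  0 -1]
358 bottom edge row 245 [-6 -8 -6 -3  1  7 19 31 29 17  5  1  0 -1]
228 [(np.float64(337.68), -39), (np.float64(340.82), 4), (np.float64(350.16), -4), (np.float64(375.0), 32)]
230 [(np.float64(337.73), -42), (np.float64(342.43), 4), (np.float64(343.85), 4), (np.float64(371.0), -4), (np.float64(374.81), 38)]
232 [(np.float64(337.82), -40), (np.float64(345.1), 4), (np.float64(346.57), 4), (np.float64(367.99), -5), (np.float64(374.64), 36)]
top rect [272.19999886 228.89999771] (27.51181411743164, 28.776723861694336) 18.434947967529297
pred top-face centre [272.44 229.48] [[269.73 228.53]]
```

send_rows([
  [20,-4.7,2.1,0,0,0,0],
  [20,0,0,0,0,0,0],
  [20,0,0,2,0,0,0],
  [20,0,0,2,0,0,0],
  [20,0,0,0,0,0,0],
])

```text
time_s: 18.95
tool_pos: [0.5025, 0.0419, 0.1804]
tool_rot: [-180.0, -0.0, 164.2]
force: [-0.4, 0.4, -1.2]
grip_width: 0.0308
```

send_rows([
  [20,0,0,1.5,0,0,0],
  [20,0,0,0,0,0,0],
])

```text
time_s: 19.15
tool_pos: [0.5022, 0.0418, 0.1786]
tool_rot: [-180.0, -0.0, 164.2]
force: [-0.1, 0.2, -0.9]
grip_width: 0.0308
```

```bash
python3 st.py
```

```text
19.15 [0.5022 0.0418 0.1786] [-0.05  0.18 -0.94] [ 0.112 -0.134  0.01 ] [-1.7999e+02 -4.0000e-02  1.6420e+02]
```

send_rows([
  [20,0,0,5,0,0,0],
  [20,0,0,5,0,0,0],
  [20,0,0,5,0,0,0],
  [20,0,0,5,0,0,0],
  [20,0,0,0,0,0,0],
])

```text
time_s: 19.65
tool_pos: [0.5019, 0.0418, 0.1581]
tool_rot: [-180.0, -0.1, 164.2]
force: [0.4, -0.3, -2.1]
grip_width: 0.0306
```

send_rows([
  [20,0,0,10,0,0,0],
  [20,0,0,10,0,0,0],
  [20,0,0,10,0,0,0],
  [20,0,0,8,0,0,0],
  [20,0,0,6,0,0,0],
  [20,0,0,0,0,0,0],
])

```text
time_s: 20.25
tool_pos: [0.5019, 0.0418, 0.114]
tool_rot: [-180.0, -0.1, 164.2]
force: [-0.0, -0.6, -0.5]
grip_width: 0.0305
```

send_rows([
  [20,0,0,4,0,0,0],
  [20,0,0,2,0,0,0],
  [20,0,0,0,0,0,0],
])

```text
time_s: 20.55
tool_pos: [0.5025, 0.0418, 0.1089]
tool_rot: [-180.0, -0.0, 164.2]
force: [-0.5, -0.2, -1.3]
grip_width: 0.0307
```

send_rows([
  [45,0,0,0,0,0,0],
  [45,0,0,0,0,0,0],
  [45,0,0,0,0,0,0],
])

```text
time_s: 20.85
tool_pos: [0.503, 0.0418, 0.1094]
tool_rot: [-180.0, 0.1, 164.2]
force: [0.5, 0.7, -0.4]
grip_width: 0.043
```

```bash
python3 - <<'E'
from h import *
o=env.get_obs(); print(o["time_s"],o["tool_pos"].round(4))
im=pic("scene",'s5.png')
a=im[170:250,310:410]; cv2.imwrite('pics/z5.png',cv2.resize(np.clip(a[:,:,::-1]*1.5,0,255).astype(np.uint8),(700,560),interpolation=cv2.INTER_CUBIC))
E
```

```text
20.85 [0.503  0.0418 0.1094]
```

View pics/z5.png

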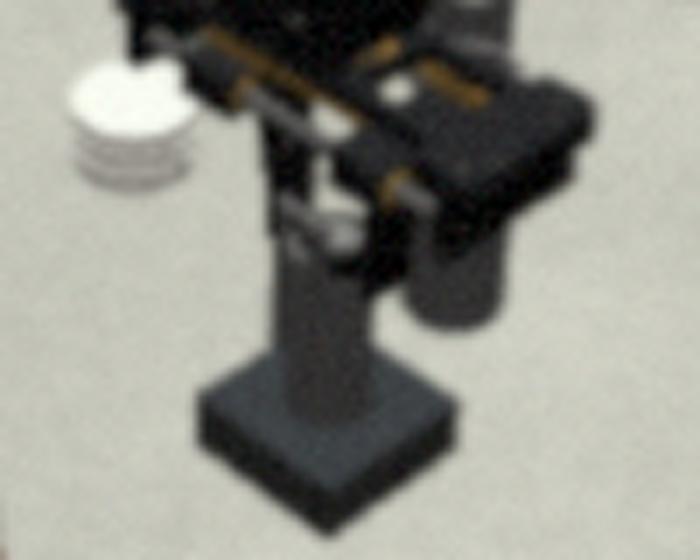

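send_rows([
  [52,0,0,0,0,0,0],
  [52,0,0,10,0,0,0],
  [52,0,0,10,0,0,0],
  [52,0,0,9,0,0,0],
  [52,0,0,0,0,0,0],
  [25,0,0,0,0,0,0],
  [25,0,0,0,0,0,0],
  [25,0,0,0,0,0,0],
  [25,0,0,0,0,0,0],
], grip_force=40)

```text
time_s: 21.8
tool_pos: [0.5028, 0.0416, 0.0803]
tool_rot: [-180.0, 0.0, 164.2]
force: [1.0, -0.1, 0.5]
grip_width: 0.0347
```

```bash
python3 st.py
```

```text
21.8 [0.5028 0.0416 0.0803] [ 0.96 -0.13  0.49] [ 0.006 -0.179 -0.007] [-1.7998e+02  4.0000e-02  1.6419e+02]
```

send_rows([
  [25,0,0,-10,0,0,0],
  [25,0,0,-20,0,0,0],
  [25,0,0,-35,0,0,0],
  [25,0,0,-40,0,0,0],
  [25,0,0,-40,0,0,0],
  [25,0,0,-40,0,0,0],
  [25,0,0,-40,0,0,0],
  [25,0,0,-25,0,0,0],
  [25,0,0,0,0,0,-0.086],
  [25,0,0,0,0,0,-0.086],
  [25,0,0,0,0,0,0],
])

```text
time_s: 22.9
tool_pos: [0.5023, 0.0422, 0.3305]
tool_rot: [-180.0, 0.0, 174.1]
force: [0.1, -0.4, -3.5]
grip_width: 0.0345
```

```bash
python3 - <<'E'
from h import *
o=env.get_obs(); print(o["time_s"],o["tool_pos"].round(4),o["tool_rot"].round(2),o["force"].round(2),o["grip_width"],o["qpos"].round(0))
print(todelta([o["tool_pos"],(.4766,-.272,.33)],o["tool_rot"][2]).round(1))
E
```

```text
22.9 [0.5023 0.0422 0.3305] [-1.7997e+02  1.0000e-02  1.7410e+02] [ 0.13 -0.43 -3.47] 0.034539970426978685 [ 55.   1. -62.  91.   1.  88.  76.]
[[  -6.7 -315.2    0.5]]
```

send_rows([
  [25,-0.7,-20,0,0,0,0],
  [25,-0.7,-35,0,0,0,0],
  [25,-0.7,-35,0,0,0,0],
  [25,-0.7,-35,0,0,0,0],
  [25,-0.7,-35,0,0,0,0],
  [25,-0.7,-35,0,0,0,0],
  [25,-0.7,-35,0,0,0,0],
  [25,-0.7,-35,0,0,0,0],
  [25,-0.7,-35,0,0,0,0],
  [25,0,-15,0,0,0,0],
  [25,0,0,0,0,0,0],
  [25,0,0,0,0,0,0],
])

```text
time_s: 24.1
tool_pos: [0.4766, -0.2704, 0.33]
tool_rot: [179.9, -0.0, 174.1]
force: [0.5, 0.8, -2.9]
grip_width: 0.0344
```

send_rows([
  [25,0,0,40,0,0,0],
  [25,0,0,40,0,0,0],
  [25,0,0,40,0,0,0],
  [25,0,0,30,0,0,0],
  [25,0,0,6,0,0,0],
  [25,0,0,0,0,0,0],
  [25,0,0,0,0,0,0],
])

```text
time_s: 24.8
tool_pos: [0.4778, -0.2718, 0.1762]
tool_rot: [-179.9, 0.2, 174.1]
force: [0.5, -0.3, -2.3]
grip_width: 0.0346
```

```bash
python3 - <<'E'
from h import *
o=env.get_obs(); print(o["time_s"],o["tool_pos"].round(4),o["tool_rot"].round(2),o["force"].round(2),o["qpos"].round(0))
im=pic("scene",'s6.png'); t=pic("top",'t6.png')
a=im[135:235,205:305]; b=t[130:230,330:430]
cv2.imwrite('pics/z6.png',cv2.resize(np.clip(np.hstack([a,b])[:,:,::-1]*1.4,0,255).astype(np.uint8),(800,400),interpolation=cv2.INTER_CUBIC))
p=o["tool_pos"]; y=o["tool_rot"][2]*np.pi/180+np.pi; eye=p+[.02*np.cos(y),.02*np.sin(y),.0477]
print("eye",eye.round(4),proj("scene",eye[None]).round(1))
c=-.103; 
P=np.array([[.602-k*co*np.cos(c)/1000,-.285-k*co*np.sin(c)/1000,.196+k*si/1000] for k in(80,40,0)]); print(proj("scene",P).round(1).tolist(),proj("top",P).round(1).tolist())
E
```

```text
24.8 [ 0.4778 -0.2718  0.1762] [-1.7991e+02  1.7000e-01  1.7412e+02] [ 0.53 -0.32 -2.31] [ 69.  12. -47. 100.   9.  72. 104.]
eye [ 0.4977 -0.2739  0.2239] [[267.4 141.6]]
[[261.1, 147.6], [252.3, 156.2], [243.3, 165.1]] [[404.6, 219.5], [405.7, 203.2], [406.7, 187.2]]
```

View pics/z6.png

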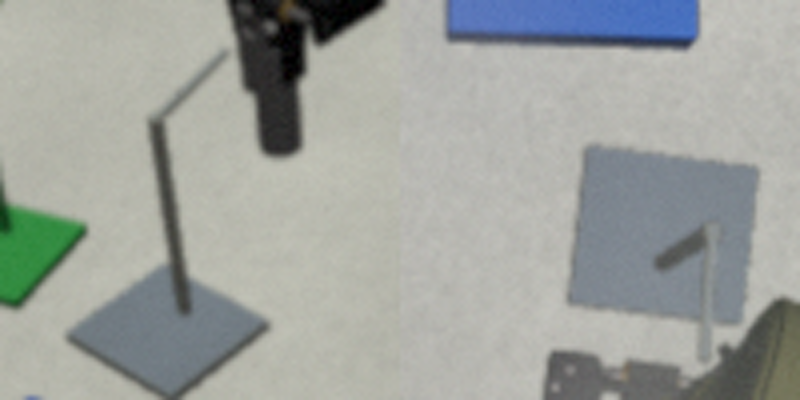

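```bash
python3 - <<'E'
from ed import *
o=env.get_obs(); p=o["tool_pos"]; 
G=np.mean([env.read_camera("scene").astype(float).mean(2) for _ in range(6)],0); T=np.mean([env.read_camera("top").astype(float).mean(2) for _ in range(6)],0)
B=p[2]*1000-74.3
for z in (B+12,B+20,B+28,B+36):
    l,r,v=sil(p[0],p[1],18,z); e=edges(G,int(round(v)),int(l)-4,int(r)+4); print("tube",int(z),[(round(a-l,2)) for a,s in e if s<0 and abs(a-l)<3],[round(a-r,2) for a,s in e if s>0 and abs(a-r)<3])
q=proj("scene",cyl(18,B,B+.1)/1000+[p[0],p[1],0]); c=int(round(q[:,0].mean())); col=G[:,c-1:c+2].mean(1); b=int(q[:,1].max()); print("bottom pred",q[:,1].max().round(2),[(i,int(col[i])) for i in range(b-6,b+6)])
c=-.103; K=np.array([15,25,35,45,55,65,72])
P=np.array([[.602-k*co*np.cos(c)/1000,-.285-k*co*np.sin(c)/1000,.196+k*si/1000] for k in K])
def cen(g,u,v,axis):
    u,v=int(round(u)),int(round(v)); w=g[v,u-6:u+7] if axis==0 else g[v-6:v+7,u]
    bg=np.interp(np.arange(13),[0,1,11,12],[w[:2].mean()]*2+[w[-2:].mean()]*2); d=np.clip(np.abs(w-bg)-5,0,None); return (d*np.arange(13)).sum()/d.sum()-6+(u if axis==0 else v)
for (u,v),k in zip(proj("scene",P),K): print("peg scene",k,round(cen(G,u,v,0)-u+ (v-round(v))*0,2), "row",round(cen(G,u,v,1)-v,2))
for (u,v),k in zip(proj("top",P),K): print("peg top",k,round(cen(T,u,v,0)-u,2))
for z in(40,80,120,160):
    (u,v),=proj("scene",np.array([[.602,-.285,z/1000]])); print("post scene",z,round(cen(G,u,v,0)-u,2))
E
```

```text
tube 113 [np.float64(0.02)] [np.float64(-0.37)]
tube 121 [np.float64(0.1)] [np.float64(-0.31)]
tube 129 [np.float64(0.2)] [np.float64(-0.26)]
tube 137 [np.float64(0.31)] [np.float64(-0.3)]
bottom pred 174.76 [(168, 32), (169, 32), (170, 32), (171, 30), (172, 33), (173, 55), (174, 95), (175, 121), (176, 131), (177, 133), (178, 133), (179, 133)]
peg scene 15 -0.17 row -0.24
peg scene 25 -0.33 row -0.05
peg scene 35 0.33 row 0.42
peg scene 45 0.29 row 0.6
peg scene 55 0.07 row -0.17
peg scene 65 0.33 row 0.05
peg scene 72 3.21 row 0.49
peg top 15 0.02
peg top 25 -1.09
peg top 35 -0.24
peg top 45 0.48
peg top 55 -1.62
peg top 65 0.66
peg top 72 1.78
post scene 40 0.57
post scene 80 0.17
post scene 120 0.26
post scene 160 0.2
```

send_rows([
  [25,-10,0.7,2.7,0,0,0],
  [25,-8,0,2.1,0,0,0],
  [25,-6,0,1.6,0,0,0],
  [25,-6,0,1.6,0,0,0],
  [25,-4,0,1.1,0,0,0],
  [25,0,0,0,0,0,0],
])

```text
time_s: 26.1
tool_pos: [0.5106, -0.2747, 0.1646]
tool_rot: [180.0, -0.0, 174.1]
force: [0.7, -0.3, -2.2]
grip_width: 0.0342
```

```bash
python3 - <<'E'
from h import *
o=env.get_obs(); print(o["time_s"],o["tool_pos"].round(4),o["tool_rot"].round(2),o["force"].round(2),o["wrist_torque"].round(3))
p=o["tool_pos"]; y=o["tool_rot"][2]*np.pi/180+np.pi; print("eye",(p+[.02*np.cos(y),.02*np.sin(y),.0477]).round(4))
im=pic("scene",'s7.png'); t=pic("top",'t7.png')
a=im[120:190,225:295]; b=t[170:240,370:440]
cv2.imwrite('pics/z7.png',cv2.resize(np.clip(np.hstack([a,b])[:,:,::-1].astype(float)*1.5,0,255).astype(np.uint8),(800,400),interpolation=cv2.INTER_CUBIC))
E
```

```text
26.1 [ 0.5106 -0.2747  0.1646] [ 1.7996e+02 -1.0000e-02  1.7409e+02] [ 0.66 -0.32 -2.17] [ 0.067 -0.115  0.006]
eye [ 0.5305 -0.2768  0.2123]
```

View pics/z7.png

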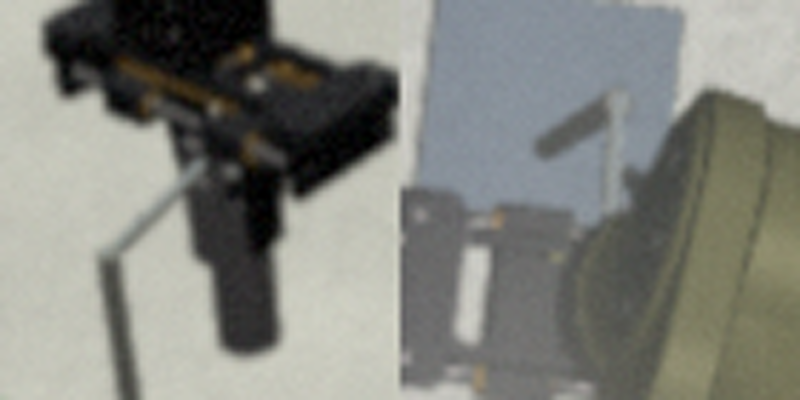

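send_rows([
  [25,0,0,-3,0,0,0],
  [25,-4,0,1.1,0,0,0],
  [25,-4,0,1.1,0,0,0],
  [25,0,0,0,0,0,0],
])

```text
time_s: 26.6
tool_pos: [0.5186, -0.2757, 0.1657]
tool_rot: [180.0, 0.0, 174.1]
force: [0.2, -0.0, -2.6]
grip_width: 0.0344
```

```bash
python3 - <<'E'
from h import *
o=env.get_obs(); print(o["time_s"],o["tool_pos"].round(4),o["tool_rot"].round(2),o["force"].round(2),o["wrist_torque"].round(3))
p=o["tool_pos"]; y=o["tool_rot"][2]*np.pi/180+np.pi; e=(p+[.02*np.cos(y),.02*np.sin(y),.0477]); h=(.6025-e[0])/.9947; print("eye",e.round(4),"peg there",h,-.284+.1028*h,.196+.268*h)
im=pic("scene",'s8.png')
a=im[130:190,225:285]
cv2.imwrite('pics/z8.png',cv2.resize(np.clip(a[:,:,::-1].astype(float)*2.2,0,255).astype(np.uint8),(600,600),interpolation=cv2.INTER_CUBIC))
E
```

```text
26.6 [ 0.5186 -0.2757  0.1657] [1.7999e+02 2.0000e-02 1.7407e+02] [ 0.17 -0.01 -2.59] [ 0.11  -0.142 -0.01 ]
eye [ 0.5385 -0.2778  0.2134] peg there 0.06438559843233556 -0.27738116048115585 0.21325534037986593
```

View pics/z8.png

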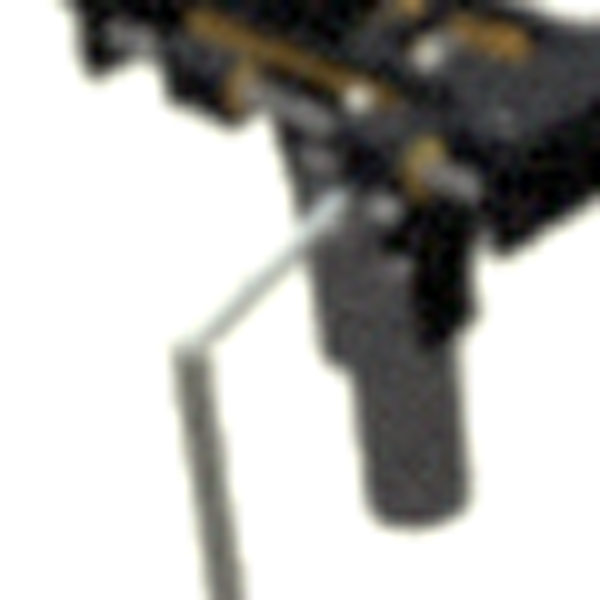

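send_rows([
  [25,-5,0,1.3,0,0,0],
  [25,-5,0,1.4,0,0,0],
  [25,-5,0,1.3,0,0,0],
  [25,0,0,0,0,0,0],
])

```text
time_s: 27.05
tool_pos: [0.5337, -0.2771, 0.1614]
tool_rot: [180.0, 0.0, 174.1]
force: [-0.8, 0.1, -1.4]
grip_width: 0.0342
```

send_rows([
  [25,-5,0,1.3,0,0,0],
  [25,-5,0,1.4,0,0,0],
  [25,0,0,0,0,0,0],
])

```text
time_s: 27.35
tool_pos: [0.5435, -0.2782, 0.1588]
tool_rot: [180.0, 0.0, 174.1]
force: [-1.0, 0.3, -2.6]
grip_width: 0.0346
```

```bash
python3 - <<'E'
from h import *
o=env.get_obs(); print(o["time_s"],o["tool_pos"].round(4),o["tool_rot"].round(2),o["force"].round(2),o["wrist_torque"].round(3))
p=o["tool_pos"]; y=o["tool_rot"][2]*np.pi/180+np.pi; e=(p+[.02*np.cos(y),.02*np.sin(y),.0477]); h=(.6025-e[0])/.9947; print("eye",e.round(4),"peg there",h,-.284+.1028*h,.196+.268*h)
im=pic("scene",'s9.png')
a=im[130:190,225:285]
cv2.imwrite('pics/z9.png',cv2.resize(np.clip(a[:,:,::-1].astype(float)*2.2,0,255).astype(np.uint8),(600,600),interpolation=cv2.INTER_CUBIC))
E
```

```text
27.35 [ 0.5435 -0.2782  0.1588] [1.7997e+02 1.0000e-02 1.7407e+02] [-0.95  0.28 -2.64] [ 0.117 -0.161  0.016]
eye [ 0.5634 -0.2803  0.2065] peg there 0.039266858176165265 -0.2799633669794902 0.2065235179912123
```

View pics/z9.png

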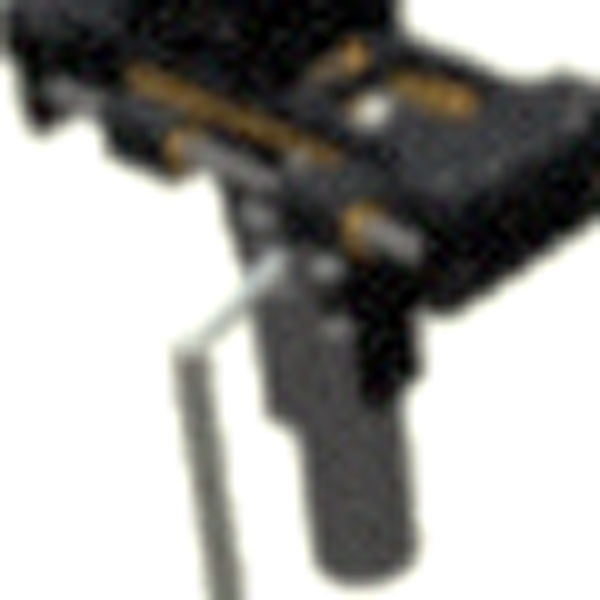

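send_rows([
  [25,0,0,2,0,0,0],
  [25,0,0,2,0,0,0],
  [25,0,0,0,0,0,0],
])

```text
time_s: 27.7
tool_pos: [0.5425, -0.2784, 0.1546]
tool_rot: [180.0, -0.0, 174.0]
force: [0.7, -0.2, -2.3]
grip_width: 0.0341
```

Nearly resting; release now.

send_rows([
  [36,0,0,0,0,0,0],
  [38,0,0,0,0,0,0],
  [42,0,0,0,0,0,0],
  [50,0,0,0,0,0,0],
  [60,0,0,0,0,0,0],
  [75,0,0,0,0,0,0],
  [75,0,0,0,0,0,0],
  [75,0,0,0,0,0,0],
])

```text
time_s: 28.5
tool_pos: [0.543, -0.2784, 0.1551]
tool_rot: [-180.0, 0.0, 174.1]
force: [0.2, -0.9, -0.8]
grip_width: 0.0718
```

```bash
python3 - <<'E'
from h import *
o=env.get_obs(); print(o["time_s"],o["tool_pos"].round(4),o["force"].round(2),o["grip_width"])
im=pic("scene",'s10.png')
a=im[130:200,215:285]
cv2.imwrite('pics/z10.png',cv2.resize(np.clip(a[:,:,::-1].astype(float)*2.2,0,255).astype(np.uint8),(600,600),interpolation=cv2.INTER_CUBIC))
E
```

```text
28.5 [ 0.543  -0.2784  0.1551] [ 0.2  -0.9  -0.81] 0.07179612736914402
```

View pics/z10.png

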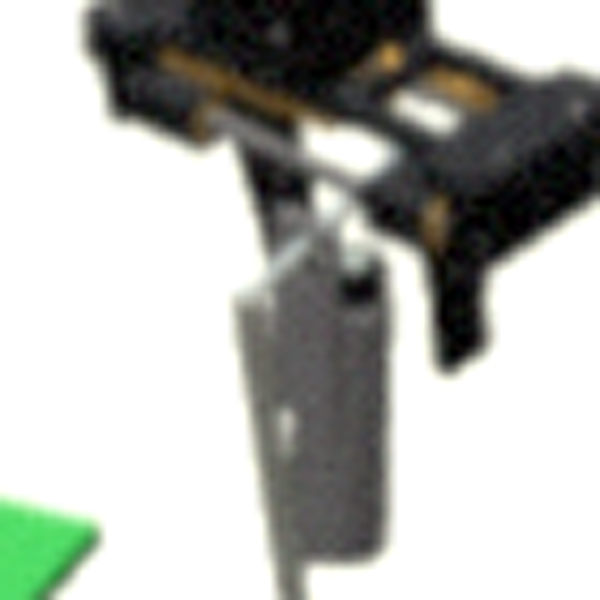

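send_rows([
  [87,0,0,0,0,0,0],
  [87,0,0,-10,0,0,0],
  [87,0,0,-20,0,0,0],
  [87,0,0,-40,0,0,0],
  [87,0,0,-40,0,0,0],
  [87,0,0,-40,0,0,0],
  [87,30,0,0,0,0,0],
  [87,40,0,0,0,0,0],
  [87,0,0,0,0,0,0],
  [87,0,0,0,0,0,0],
  [87,0,0,0,0,0,0],
  [87,0,0,0,0,0,0],
])

```text
time_s: 29.75
tool_pos: [0.4743, -0.2708, 0.3052]
tool_rot: [180.0, 0.0, 174.1]
force: [-0.3, -0.2, 0.2]
grip_width: 0.0868
```

```bash
python3 - <<'E'
from h import *
o=env.get_obs(); print(o["time_s"],o["tool_pos"].round(4),o["force"].round(2))
im=pic("scene",'s11.png').astype(float)
for _ in range(10): b=env.read_camera("scene").astype(float)
print("motion",np.abs(cv2.GaussianBlur(b-im,(5,5),0)[130:240,200:300]).max())
cv2.imwrite('pics/s12.png',b[:,:,::-1])
t=env.read_camera("top")
a=b[130:200,215:285]; c=t[160:230,370:440].astype(float)
cv2.imwrite('pics/z11.png',cv2.resize(np.clip(np.hstack([a*2.2,c*1.4])[:,:,::-1],0,255).astype(np.uint8),(800,400),interpolation=cv2.INTER_CUBIC))
for q in("eyepiece","jar","dishes","flask"):
    for d in env.regions_of("scene",q)[:1]: print(q,np.round(d["rect"],0))
E
```

```text
29.75 [ 0.4743 -0.2708  0.3052] [-0.32 -0.21  0.24]
motion 2.19140625
eyepiece [420. 226. 436. 248.]
jar [290. 236. 309. 268.]
dishes [321. 178. 339. 197.]
flask [328. 263. 385. 307.][ WARN:0@7.346] global loadsave.cpp:1063 imwrite_ Unsupported depth image for selected encoder is fallbacked to CV_8U.
```

View pics/z11.png

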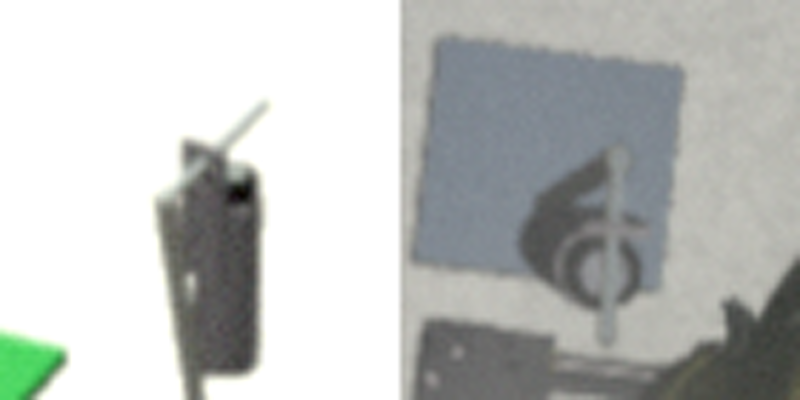

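```bash
python3 -c "
from cell import env
print(env.sign_off(), env.get_obs()['time_s'])"
```

```text
the job is handed in; nothing more can be done
the job is handed in; nothing more can be done
```

The telescope is in the smaller case, and the case hangs by its eye on the grey stand's peg, let go. I handed the job in after about 30 s on the robot's clock, out of the 58 s allowed. No verdict was reported.

**Insertion:** The first few tries to lower the telescope landed on the case rim. The camera fit had placed the case about 3 mm off. I compared it with the telescope position I had measured by gripping, corrected the case position, and the telescope then slid in without force. I let go about 2 mm above home.

**Hanging:** I gripped the tube under its rim, lifted it and slid the eye about 40 mm down the peg. No contact force showed on the way. Then I let go and backed the arm off.

**Last checks:**
- **Case on the peg:** The pictures show the peg through the eye, about midway along, and the case tilted but mouth up. Nothing moved between frames taken 0.5 s apart.
- **Robot clear:** It stood away from everything, with the force reading near zero.
- **Bystanders:** The eyepiece, jar, dishes and flask are within about 2 pixels of where they started.
- **Not measured:** I checked that the collar is fully down only by eye and from the height at which I let go.

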